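Lock a polished ore mount in its spring holder

ROBOT

A 6-joint arm with a two-finger parallel gripper is mounted at the origin on a cart in front of the work surface, level with it; the furniture and walls round the work are solid. World frame = base frame: x ahead of the robot, y to its left, z up, the work surface at z = 0. Lengths are in m, angles in rad, forces in N, time in s.
With the tool pointing down it reaches from about 0.3 to 0.775 m from the base axis. Payload 14.6 kg.
Tool frame: the origin (TCP) lies midway between the tips of the shut fingers; the grasp point (between the pads) lies 19 mm behind it; z points along the fingers, y is the line along which they close (so a half turn about z gives the same grasp; the last joint's range is limited). The gripper opens to 94 mm and grips with 3 to 60 N. Pads are 16 mm wide; open, the fingers measure 119 mm over their backs; the gripper's body (75 mm by 177 mm) begins 78 mm behind the grasp point.
Start: joints at [-0.067, 0.3, 1.521, -0, 1.321, -0.067], TCP at [0.55, -0, 0.173] pointing down, gripper open.
Joint ranges: [-3.03, 3.03], [-0.79, 2.21], [0.23, 2.52], [-1.04, 4.18], [0, 3.07], [-2.55, 2.55]. Speed limits (rad/s): [2.22, 2.22, 2.57, 3.14, 3.14, 3.14].

INTERFACE

Orientations are given as a rotation vector (axis times angle).
In Python, from plant import r, optics, status, hand_in gives the robot as it stands (r), with the cameras (optics), the readings (status) and the job as plain functions.
- The arm moves only by the shell command python3 nudge.py [FORCE], which reads ROWS from standard input. ROWS is a JSON list of rows, 1 to 10 of them, each of 7 numbers: a rotation vector rx, ry, rz in shares of pi rad (1.0 is pi rad), then dx, dy, dz in shares of the most that a row can go, 1 being 62.5 mm, then the finger opening in m; each row shifts and turns the commanded pose from where the row before left it, along the tool's axes as they then stand; what a row does not reach is not made up. A row lasts 1/8 s, in which the tool goes at most 0.0625 m and 0.188 rad, less where a joint would pass 70% of its speed; a pose out of reach is approached as far as the arm can. The fingers move at their own pace and stop on an object; FORCE is the grip in N (left out, the last holds). Time passes only in rows, so rows that do not move let the fingers close. It prints the time, the measured TCP pose, the force, the opening and the grip force at its end. A shift or turn number past 1, either way, is cut back to 1. Input that does not fit is refused with a message, and nothing moves.
- status.read_state(): the state, without advancing time (a new reading comes with each control period).
- optics.read_camera(name): name is "scene" or "side" or "wrist"; returns the picture (400x640x3 uint8, red, green, blue); there is no depth.
- optics.calibration(name): a dict with "K" (3x3 intrinsics, pixels), "dist_coeffs" ([k1, k2, p1, p2, k3] as OpenCV has them; the pictures are not rectified), "T" (4x4, takes a point from camera to world coordinates). Camera axes: x right, y down, z forward; pixel columns grow to the right and rows downward; lengths in m; the calibration is good to about 2 mm. A picture is of the moment at which its call begins: read the wrist's pose just before it. calibration takes no time and is no camera call; for the wrist camera it gives the pose at the moment of the call.
- hand_in(): hands the job in; it is judged then, once.
The state is a dict: "time": time; "q": joint angles; "dq": joint speeds; "tau": joint torques, N m; "ee_pos": TCP position; "tool_rot": TCP orientation; "wrist_force": force on the tool from outside, world axes, zero at the start; "moment": the same for the moment, N m; "gripper_width": finger opening in m; "grip_force": force on a finger pad.
Only numpy, scipy, OpenCV 4.12 (cv2) and the standard library are available. Lean on these libraries where they do the work, as an engineer would, in place of code of your own. Each camera call takes 0.05 s, during which the arm holds its last target. There are 200 camera calls.

TASK

Load the larger of the two round black resin mounts into the spring-loaded holder, polished face up, so that it stands on the piston and the gripper has let go of it. Then fit the bayonet cap over it with its two entry slots on the holder's side pins, push it down against the spring and twist it a quarter turn clockwise (seen from above) to the stop. Finish while still gripping the cap and pressing it fully home on the holder's rim, turned to the stop, so that a colleague can tighten its set screws; do not let go at the end, and leave the smaller mount and the other things on the desk alone.

Things in the scene. Friction and masses are not known exactly. Their poses are not given: they have to be found in the camera images.
- holder: Fixed mount holder: dark steel foot 76 mm across and 10 mm thick, aluminium collar 50 mm across up to 16 mm, then an upright aluminium column 40 mm across with its rim 56 mm above the desk. Origin: centre of the underside, z up. The bore in the column is 33 mm wide with a chamfered mouth; a sprung piston stands in it.
- holder_rim (a point): The point on the holder's axis at the height of the column's rim (56 mm above the desk).
- piston (a joint): The spring-loaded piston in the holder's bore: how far it is pressed down, in m. At 0 its top is 11 mm below the rim (45 mm above the desk); it can go down 12.5 mm. Its spring pushes up with 4 N at 0 and about 13 N at 11 mm. With the larger mount in and the cap fully home it reads about 0.011.
- mount: The larger mount, the one to load: black resin cylinder 30 mm across and 22 mm tall with a chamfered foot and a polished grey ore section on its upper face, about 35 g. Origin: centre of its underside, z up to the polished face. Standing free on the piston it stands 11 mm proud of the holder's rim.
- small_mount: A smaller mount of the same look, 23 mm across and 18 mm tall, not to be used. Origin: centre of its underside. The two mounts may swap places.
- cap: Loose aluminium bayonet cap standing window up on the desk, 54 mm across, 31 mm tall, about 110 g. Origin: centre of its lower edge, z up. Its top is a lip 5 mm thick with a 22 mm window; below is a skirt 26 mm deep, 44 mm wide inside, open below. Two flats 20 mm wide and 50 mm apart face its +y and -y sides over the full height: grip it there.
- cap_top (a point): Centre of the cap's top face, 31 mm above its origin. On the desk: z 31 mm. Lip just resting on the loaded mount: z 72 mm. Fully home, its lip on the holder's rim: z 61 mm (lower edge 30 mm); its ledges then pass 3.5 mm below the pins. Let go after turning, the cap springs up 3.5 mm.
- tweezers: Steel tweezers, 123 mm long, lying on the desk: leave alone.
- rock_b: Reddish brown rock sample, about 36 x 53 x 26 mm: leave alone.
- loupe: Small folding loupe, 24 x 38 x 14 mm: leave alone.
- pin (a point): Tip of one of the holder's two bayonet pins: fixed steel pins 5 mm thick that stick out of the column on its +x side (this one) and -x side to 24.5 mm from the axis, their centre lines 42 mm above the desk, 14 mm below the rim.
- cap_slot (a point): On the cap's lower edge, middle of the entry slot on its +x side; its twin is on -x. Slots are 12 mm wide; an engraved line on the top marks each. Above a 6 mm ledge each leads into a gallery (6 to 16.5 mm above the edge) in which the cap turns about 92 degrees clockwise, seen from above, to a stop, and no other way. Cap x axis along holder x axis, either way round: slots over the pins.

How it is judged:
By the outcome, as a careful person would: the job done as asked, in the order asked, and still so for the second after the job is handed in, while the arm keeps its last pose, push and grip.
It also fails if it takes over 48 s, if anything falls off the work surface, if the arm or the gripper's body presses on something with over 40 N, if the wrist force passes 120 N, or if a joint passes its speed limit or range.

## Working session

There is one attempt and no reset: what is moved stays moved. The work goes in short steps, Python scripts to look and compute and a shell command to move; the robot and the scene stay as the last step left them, time stands still between calls to the robot, and variables do not carry over. Pictures are saved under pics/ and viewed, at most 10 in all, crops included, and the job is handed in when it is done.

```bash
ls; mkdir -p pics; cat > h.py <<'E'
import numpy as np,cv2
from plant import r, optics, status, hand_in
def snap(n,f):
    c=optics.calibration(n); im=optics.read_camera(n); cv2.imwrite(f'pics/{f}.png',im[:,:,::-1]); np.save(f'pics/{f}_T.npy',np.array(c['T'])); return im,c
def ray(n,uv,T=None):
    c=optics.calibration(n); T=np.array(c['T']) if T is None else T
    p=cv2.undistortPoints(np.array([[uv]],float),np.array(c['K']),np.array(c['dist_coeffs'])).ravel()
    d=T[:3,:3]@np.array([p[0],p[1],1]); return T[:3,3],d/np.linalg.norm(d)
def atz(n,uv,z,T=None):
    o,d=ray(n,uv,T); return o+d*(z-o[2])/d[2]
def tri(*rays):
    A=np.zeros((3,3));b=np.zeros(3)
    for o,d in rays:
        P=np.eye(3)-np.outer(d,d);A+=P;b+=P@o
    x=np.linalg.solve(A,b); return x,[np.linalg.norm((np.eye(3)-np.outer(d,d))@(x-o)) for o,d in rays]
def proj(n,p,T=None):
    c=optics.calibration(n); T=np.linalg.inv(np.array(c['T']) if T is None else T)
    return cv2.projectPoints(np.array([p],float),cv2.Rodrigues(T[:3,:3])[0],T[:3,3],np.array(c['K']),np.array(c['dist_coeffs']))[0].ravel()
E
python3 - <<'E'
from h import *
ims=[snap(n,n+'0')[0] for n in('scene','side','wrist')]
print(status.read_state())
for n in('scene','side','wrist'): print(n,np.round(optics.calibration(n)['T'],3).tolist(), np.round(optics.calibration(n)['K'],0).tolist())
E
```

```text
nudge.py
pics
plant.py
{'time': 0.15, 'q': array([-6.65985610e-02,  3.00353866e-01,  1.52144564e+00,  1.65879122e-05,
        1.32070224e+00, -6.65808001e-02]), 'dq': array([ 0.00085181, -0.00023824, -0.00157407, -0.0008703 ,  0.00065415,
        0.001112  ]), 'tau': array([-2.50185103e-04, -5.31960297e+01, -3.52822959e+01,  7.07691838e-02,
        2.35654798e-02, -3.66386917e-05]), 'ee_pos': array([5.49765925e-01, 1.83529669e-05, 1.72507948e-01]), 'tool_rot': array([-2.22097440e+00, -2.22092582e+00,  9.21115856e-04]), 'wrist_force': array([-0.0372072 , -0.02909596, -0.18875047]), 'moment': array([-0.00412849, -0.03617868,  0.00136848]), 'grip_force': 0.0, 'gripper_width': 0.09421174736756736}
scene [[0.672, -0.415, 0.613, -0.169], [-0.74, -0.362, 0.567, -0.701], [-0.013, -0.835, -0.551, 0.658], [0.0, 0.0, 0.0, 1.0]] [[504.0, 0.0, 308.0], [0.0, 504.0, 206.0], [0.0, 0.0, 1.0]]
side [[0.957, -0.107, 0.268, 0.231], [-0.289, -0.339, 0.895, -0.994], [-0.005, -0.935, -0.355, 0.43], [0.0, 0.0, 0.0, 1.0]] [[453.0, 0.0, 314.0], [0.0, 453.0, 203.0], [0.0, 0.0, 1.0]]
wrist [[1.0, -0.0, 0.001, 0.549], [-0.0, -0.968, -0.253, 0.074], [0.001, 0.253, -0.968, 0.385], [0.0, 0.0, 0.0, 1.0]] [[280.0, 0.0, 318.0], [0.0, 280.0, 197.0], [0.0, 0.0, 1.0]]
```

View pictures.

View pics/scene0.png

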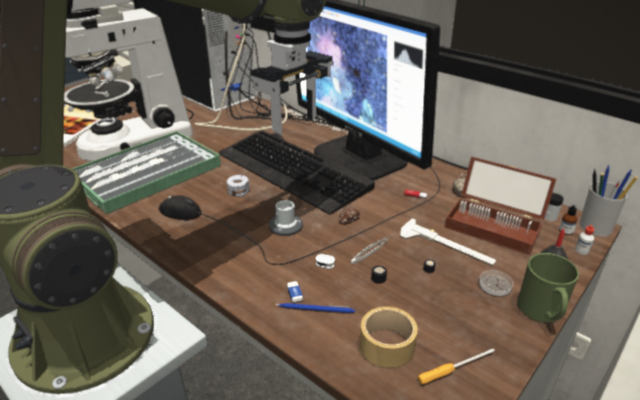

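View pics/wrist0.png

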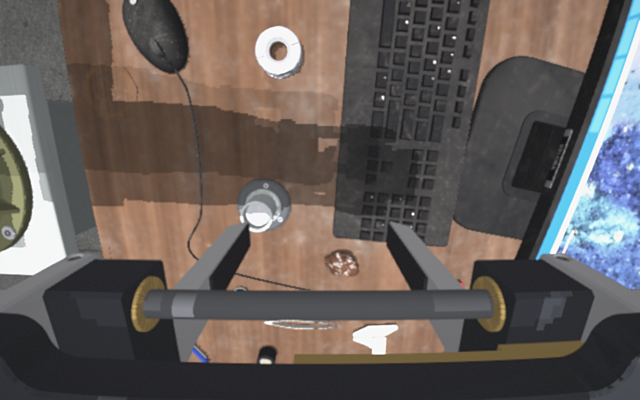

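View pics/side0.png

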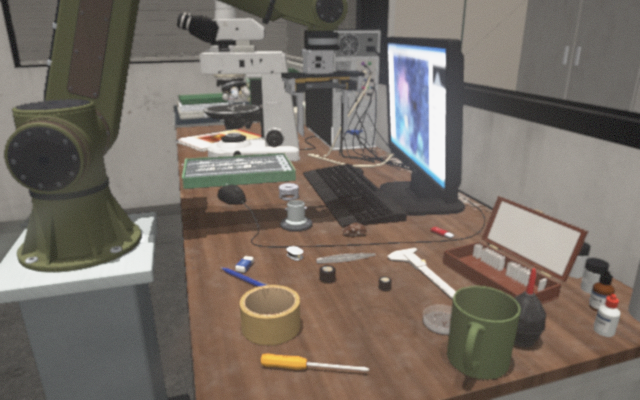

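```bash
python3 - <<'E'
import cv2,numpy as np
def crop(f,x,y,w,h,s): return cv2.resize(cv2.imread(f'pics/{f}.png')[y:y+h,x:x+w],None,fx=s,fy=s,interpolation=cv2.INTER_CUBIC)
a=np.hstack([crop('scene0',210,165,50,37,8)[:296],crop('scene0',260,192,50,50,8)[:296*1][:296]]) if 0 else None
tiles=[crop('scene0',212,160,50,40,5),crop('scene0',262,195,50,40,5),crop('scene0',355,255,50,40,5),
 crop('side0',265,172,50,40,5),crop('side0',272,195,50,40,5),crop('side0',303,255,50,40,5),
 crop('wrist0',253,20,50,40,5),crop('wrist0',238,178,50,40,5),crop('scene0',405,250,50,40,5)]
m=np.vstack([np.hstack(tiles[i:i+3]) for i in(0,3,6)]);print(m.shape);cv2.imwrite('pics/m1.png',m)
E
```

```text
(600, 750, 3)
```

View pics/m1.png

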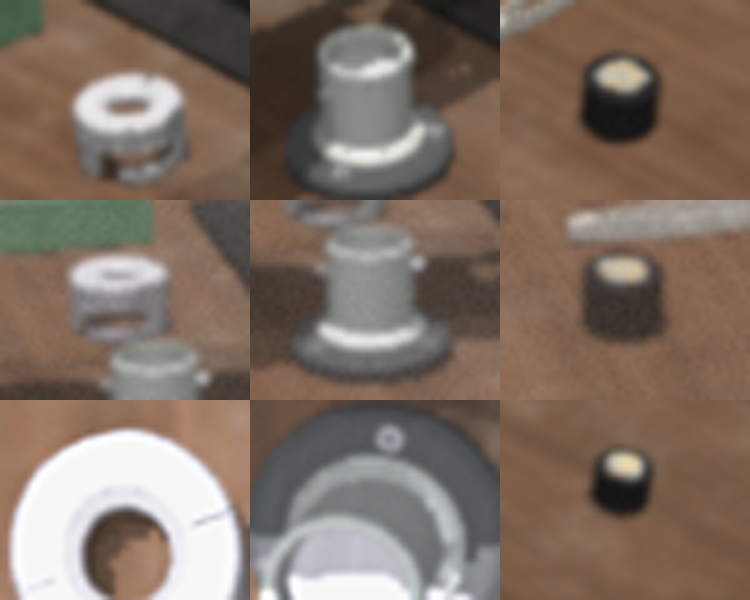

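```bash
cat >> h.py <<'E'
W0=np.load('pics/wrist0_T.npy')
E
python3 - <<'E'
from h import *
np.set_printoptions(precision=4,suppress=True)
R=lambda n,u,v:ray(n,(u,v))
print('cap',tri(R('scene',237.8,180.8),R('side',288.8,186.8),R('wrist',278.4,51)))
print('rim',tri(R('scene',285.2,205.3),R('side',296,204)))
print('mount',tri(R('scene',379.2,269.8),R('side',327.6,268.6)))
a=atz('wrist',(253+193/5,20+125/5),.031);b=atz('wrist',(253+52/5,20+180/5),.031);a2=atz('wrist',(253+230/5,20+112/5),.031)
b2=atz('wrist',(253+28/5,20+188/5),.031)
print(a2,a,b,b2,np.degrees(np.arctan2(*(a2-b2)[1::-1])))
print('pins',atz('side',(286.4,208.6),.042),atz('side',(305.4,207.6),.042))
E
```

```text
cap (array([0.503 , 0.1571, 0.0268]), [np.float64(0.0024650602779453063), np.float64(0.0008826891946802145), np.float64(0.001711002433003216)])
rim (array([ 0.4718, -0.0421,  0.0538]), [np.float64(0.0006410851657215439), np.float64(0.0006410851657215408)])
mount (array([ 0.463 , -0.3012,  0.0228]), [np.float64(0.00010737516965678236), np.float64(0.00010737516965685086)])
[0.5269 0.1668 0.031 ] [0.5183 0.164  0.031 ] [0.485  0.1523 0.031 ] [0.4793 0.1506 0.031 ] 18.788909422848842
pins [ 0.4498 -0.0358  0.042 ] [ 0.4937 -0.043   0.042 ]
```

Careful with the scale: shifts go in shares of 62.5 mm and turns go in shares of pi rad. That gives: -0.04 m is -0.64, -0.038 m is -0.608.

```bash
echo '[[0, 0, 0, -0.64, -0.64, 0, 0.094], [0, 0, 0, -0.64, -0.608, 0, 0.094], [0, 0, 0, 0, 0, 0, 0.094], [0, 0, 0, 0, 0, 0, 0.094]]' | python3 nudge.py 20; python3 -c "
from h import *
snap('wrist','wh1')"
echo '[[0, 0, 0, -0.96, 0, 0, 0.094], [0, 0, 0, -0.96, 0, 0, 0.094], [0, 0, 0, -0.96, -0.16, 0, 0.094], [0, 0, 0, -0.96, 0, 0, 0.094], [0, 0, 0, 0, 0, 0, 0.094], [0, 0, 0, 0, 0, 0, 0.094]]' | python3 nudge.py ; python3 -c "
from h import *
snap('wrist','wm1')
def crop(f,x,y,w,h,s): return cv2.resize(cv2.imread(f'pics/{f}.png')[y:y+h,x:x+w],None,fx=s,fy=s,interpolation=cv2.INTER_CUBIC)
u=proj('wrist',[.4718,-.041,.054],np.load('pics/wh1_T.npy')).astype(int);v=proj('wrist',[.463,-.301,.022]).astype(int);print(u,v)
cv2.imwrite('pics/m2.png',np.hstack([crop('wh1',u[0]-50,u[1]-50,100,100,4),crop('wm1',v[0]-50,v[1]-50,100,100,4)]))
"
```

```text
time: 0.65
ee_pos: [0.4724, -0.0798, 0.1731]
tool_rot: [2.222, 2.221, 0.001]
wrist_force: [0.7, 0.8, -0.0]
gripper_width: 0.0936
grip_force: 0.0
time: 1.45
ee_pos: [0.4626, -0.3191, 0.1724]
tool_rot: [-2.22, -2.222, -0.0]
wrist_force: [0.5, -0.3, -0.3]
gripper_width: 0.0942
grip_force: 0.0
[318 155] [318 168]
```

View pics/m2.png

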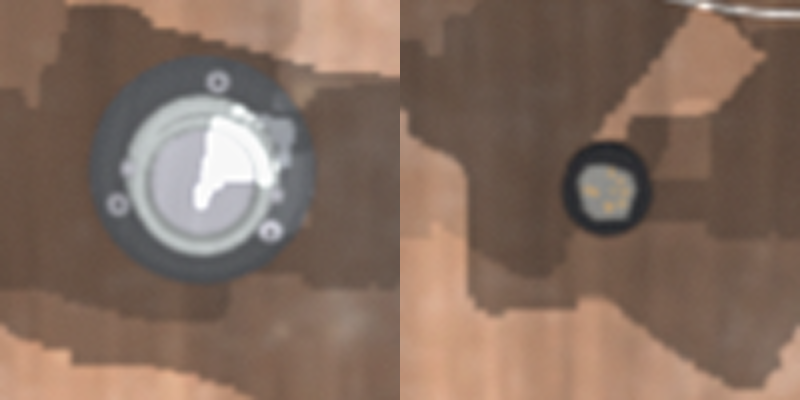

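```bash
python3 - <<'E'
from h import *
np.set_printoptions(precision=4,suppress=True)
Th=np.load('pics/wh1_T.npy');Tm=np.load('pics/wm1_T.npy')
h=lambda u,v:(268+u/4,105+v/4); m=lambda u,v:(268+(u-400)/4,118+v/4)
print('rim',atz('wrist',h(202,181),.056,Th),tri(ray('wrist',h(202,181),Th),ray('scene',(285.2,205.3)),ray('side',(296,204))))
print('foot',atz('wrist',h(202,170),.010,Th))
a=atz('wrist',h(127,167),.042,Th);b=atz('wrist',h(279,195),.042,Th);print('pins',a,b,(a+b)/2,np.linalg.norm(a-b),np.degrees(np.arctan2(*(b-a)[1::-1])))
print('mount',atz('wrist',m(607,190),.022,Tm),tri(ray('wrist',m(607,190),Tm),ray('scene',(379.2,269.8)),ray('side',(327.6,268.6))))
E
```

```text
rim [ 0.4722 -0.0353  0.056 ] (array([ 0.4734, -0.0372,  0.0513]), [np.float64(0.0019228263990318272), np.float64(0.0024809319015719196), np.float64(0.0006641706687122868)])
foot [ 0.4724 -0.0358  0.01  ]
pins [ 0.4495 -0.0323  0.042 ] [ 0.4958 -0.0408  0.042 ] [ 0.4726 -0.0365  0.042 ] 0.04703589396384663 -10.40783160700561
mount [ 0.4639 -0.2971  0.022 ] (array([ 0.4644, -0.2984,  0.0207]), [np.float64(0.0012431675636719454), np.float64(0.0016308276071914096), np.float64(0.0005037279481335554)])
```

Converted, 0.05 m is 0.8, 0.04 m is 0.64.

```bash
echo '[[0, 0, 0, 0.3296, 0.0224, 0.64, 0.06], [0, 0, 0, 0, 0, 0.8, 0.06], [0, 0, 0, 0, 0, 0.64, 0.06], [0, 0, 0, 0, 0, 0.32, 0.06], [0, 0, 0, 0, 0, 0, 0.06], [0, 0, 0, 0, 0, 0, 0.06]]' | python3 nudge.py 20; python3 -c "
from h import *
snap('wrist','wm2');snap('side','sm2')
def crop(f,x,y,w,h,s): return cv2.resize(cv2.imread(f'pics/{f}.png')[y:y+h,x:x+w],None,fx=s,fy=s,interpolation=cv2.INTER_CUBIC)
u=proj('wrist',[.464,-.298,.022]).astype(int);v=proj('side',[.464,-.298,.022]).astype(int);print(u,v)
cv2.imwrite('pics/m3.png',np.hstack([crop('wm2',u[0]-50,min(u[1]-50,300),100,100,4),crop('sm2',v[0]-50,v[1]-50,100,100,4)]))
"
```

```text
time: 2.25
ee_pos: [0.4642, -0.2991, 0.0242]
tool_rot: [2.219, 2.222, 0.0]
wrist_force: [0.9, -0.8, 0.5]
gripper_width: 0.0601
grip_force: 0.0
[319 216] [327 268]
```

View pics/m3.png

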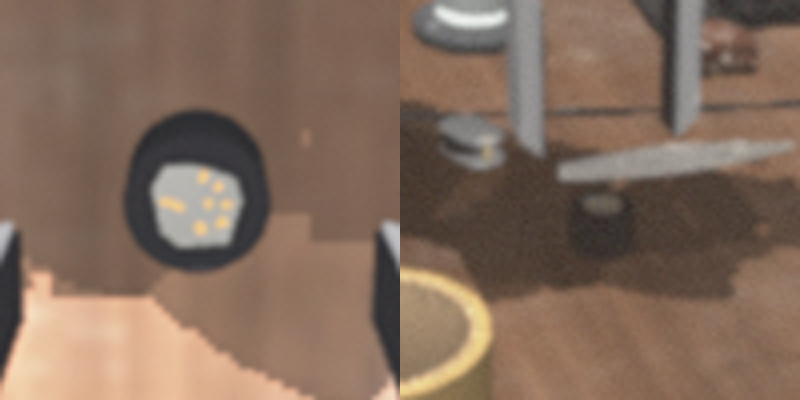

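```bash
python3 - <<'E'
from h import *
np.set_printoptions(precision=1,suppress=True)
T=np.load('pics/wm2_T.npy'); 
for s in(-1,1):
  for z in(.024,.043,.06,.08):
    w=proj('wrist',[.464+s*.03,-.299,z],T);d=proj('side',[.464+s*.03,-.299,z])
    print(s,z,'wristtile',(w-[269,166])*4,'sidetile',(d-[277,218])*4+[400,0])
E
```

```text
-1 0.024 wristtile [ 50.5 213.4] sidetile [540.2 206.9]
-1 0.043 wristtile [ 37.9 247.4] sidetile [539.9 169.7]
-1 0.06 wristtile [ 24.5 283.3] sidetile [539.6 135.8]
-1 0.08 wristtile [  5.7 334.4] sidetile [539.3  95.3]
1 0.024 wristtile [349.2 213.4] sidetile [664.6 187.8]
1 0.043 wristtile [363.  247.3] sidetile [665.3 151.1]
1 0.06 wristtile [377.6 283.2] sidetile [666.  117.8]
1 0.08 wristtile [398.3 334.2] sidetile [666.8  78. ]
```

Converted, 0.012 m is 0.192.

```bash
echo '[[0, 0, 0, 0, 0, 0.192, 0.042], [0, 0, 0, 0, 0, 0, 0.042], [0, 0, 0, 0, 0, 0, 0.042], [0, 0, 0, 0, 0, 0, 0.042]]' | python3 nudge.py 20; python3 -c "
from h import *
snap('wrist','wm3');snap('side','sm3');snap('scene','cm3')
def crop(f,x,y,w,h,s): return cv2.resize(cv2.imread(f'pics/{f}.png')[y:y+h,x:x+w],None,fx=s,fy=s,interpolation=cv2.INTER_CUBIC)
cv2.imwrite('pics/m4.png',np.hstack([crop('wm3',275,170,90,110,3)]+[cv2.convertScaleAbs(crop(f,x-42,y-65,84,110,3),alpha=1.8) for f,x,y in (('sm3',327,268),('cm3',379,270))]))
"
```

```text
time: 2.85
ee_pos: [0.4634, -0.2995, 0.0111]
tool_rot: [2.221, 2.221, 0.0]
wrist_force: [0.6, 1.3, -1.1]
gripper_width: 0.0422
grip_force: 0.0
```

View pics/m4.png

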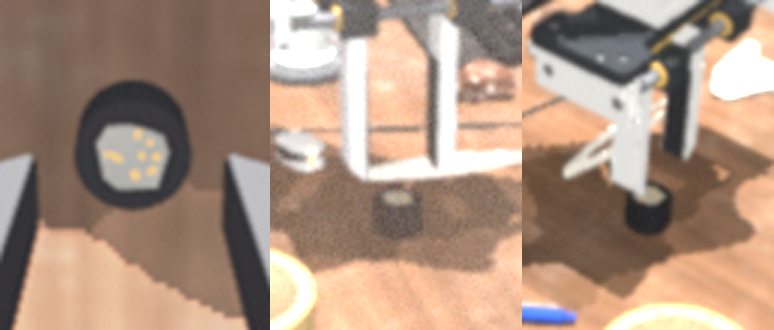

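```bash
python3 - <<'E'
from h import *
np.set_printoptions(precision=4,suppress=True)
print(tri(ray('side',(315.7,262.3)),ray('scene',(373.7,268.3))))
print(tri(ray('side',(342.7,259)),ray('scene',(389.7,257.3))))
E
```

```text
(array([ 0.4402, -0.3032,  0.0413]), [np.float64(0.0009438398872039862), np.float64(0.000943839887203952)])
(array([ 0.4903, -0.3053,  0.0397]), [np.float64(0.00043210011214652345), np.float64(0.0004321001121465273)])
```

```bash
echo '[[0, 0, 0, 0, 0, 0, 0.02], [0, 0, 0, 0, 0, 0, 0.02], [0, 0, 0, 0, 0, 0, 0.02], [0, 0, 0, 0, 0, 0, 0.02]]' | python3 nudge.py 6;python3 -c "
from h import *
snap('side','sm4');snap('scene','cm4');print(status.read_state()['wrist_force'])"
```

```text
time: 3.5
ee_pos: [0.4634, -0.2994, 0.011]
tool_rot: [2.221, 2.221, -0.0]
wrist_force: [0.3, -0.2, -0.0]
gripper_width: 0.0203
grip_force: 0.0
[-0.4862517   0.29081739  0.44906708]
```

```bash
python3 -c "
from h import *
def crop(f,x,y,w,h,s): return cv2.resize(cv2.imread(f'pics/{f}.png')[y:y+h,x:x+w],None,fx=s,fy=s,interpolation=cv2.INTER_CUBIC)
cv2.imwrite('pics/m5.png',np.hstack([cv2.convertScaleAbs(crop(f,x-33,y-75,66,100,6),alpha=1.6) for f,x,y in (('sm4',327,268),('cm4',379,270))]))
for z in (.0,.011,.02,.03,.04,.05):print(z,(proj('side',[.4634,-.2994,z])-[294,193])*6,(proj('scene',[.4634,-.2994,z])-[346,195])*6+[396,0])
"
```

```text
0.0 [200.63694265 515.47015268] [586.50839262 499.67685723]
0.011 [200.82458242 484.16329489] [588.75873798 473.99313287]
0.02 [200.97896884 458.32121231] [590.61729305 452.72823553]
0.03 [201.15142256 429.36513761] [592.70086686 428.83169406]
0.04 [201.32483977 400.15093127] [594.80411515 404.64799534]
0.05 [201.49922252 370.67576049] [596.92723144 380.17280575]
```

View pics/m5.png

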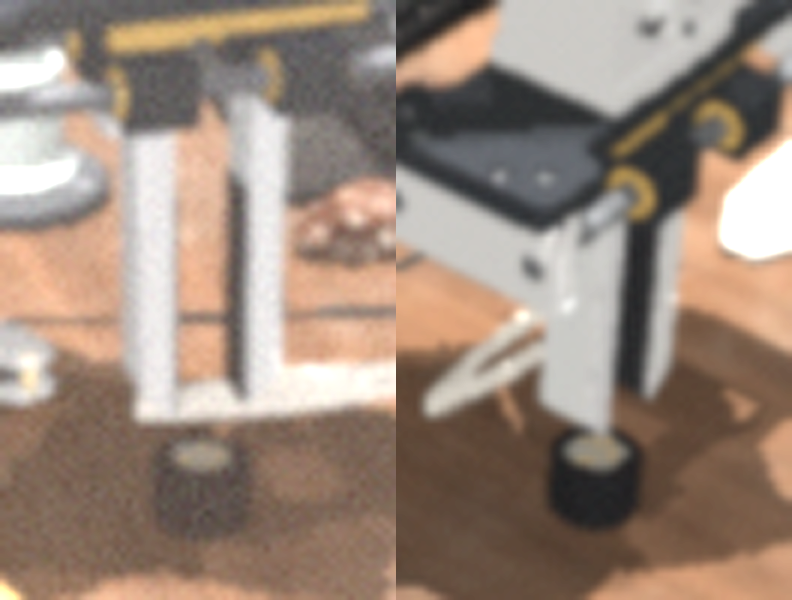

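Converted, 0.015 m is 0.24, 0.009 m is 0.144.

```bash
echo '[[0, 0, 0, 0, 0, 0, 0.05], [0, 0, 0, 0, 0, 0, 0.05], [0, 0, 0, 0, 0, 0, 0.05], [0, 0, 0, 0, 0, 0.24, 0.05], [0, 0, 0, 0, 0, 0.144, 0.05], [0, 0, 0, 0, 0, 0.064, 0.05], [0, 0, 0, 0, 0, 0, 0.05], [0, 0, 0, 0, 0, 0, 0.02], [0, 0, 0, 0, 0, 0, 0.02], [0, 0, 0, 0, 0, 0, 0.02]]' | python3 nudge.py 10;echo '[[0, 0, 0, 0, 0, 0, 0.02], [0, 0, 0, 0, 0, 0, 0.02]]' | python3 nudge.py 25
```

```text
time: 4.85
ee_pos: [0.4635, -0.2995, -0.0168]
tool_rot: [2.221, 2.221, 0.0]
wrist_force: [-0.6, -0.1, 1.5]
gripper_width: 0.0294
grip_force: 10.0
time: 5.1
ee_pos: [0.4635, -0.2995, -0.0168]
tool_rot: [2.221, 2.221, 0.0]
wrist_force: [-1.1, 0.9, 4.1]
gripper_width: 0.0287
grip_force: 25.0
```

Converted, -0.06 m is -0.96, 0.0087 m is 0.1392.

```bash
echo '[[0, 0, 0, 0, 0, -0.8, 0.02], [0, 0, 0, 0, 0, -0.96, 0.02], [0, 0, 0, 0.8, 0.1392, 0, 0.02], [0, 0, 0, 0.96, 0, 0, 0.02], [0, 0, 0, 0.96, 0, 0, 0.02], [0, 0, 0, 0.96, 0, 0, 0.02], [0, 0, 0, 0.5024, 0, 0, 0.02], [0, 0, 0, 0, 0, 0.48, 0.02], [0, 0, 0, 0, 0, 0.192, 0.02], [0, 0, 0, 0, 0, 0, 0.02]]' | python3 nudge.py;echo '[[0, 0, 0, 0, 0, 0, 0.02]]' | python3 nudge.py; python3 -c "
from h import *
snap('side','sh2');snap('scene','ch2');snap('wrist','wh2')
def crop(f,x,y,w,h,s): return cv2.resize(cv2.imread(f'pics/{f}.png')[y:y+h,x:x+w],None,fx=s,fy=s,interpolation=cv2.INTER_CUBIC)
cv2.imwrite('pics/m6.png',np.hstack([cv2.convertScaleAbs(crop(f,x-27,y-45,54,80,5),alpha=1.4) for f,x,y in (('sh2',296,204),('ch2',285,205))]+[crop('wh2',290,180,50,80,5)]))
"
```

```text
time: 6.35
ee_pos: [0.4717, -0.0383, 0.0505]
tool_rot: [-2.221, -2.22, 0.002]
wrist_force: [0.4, 0.2, -1.4]
gripper_width: 0.0285
grip_force: 25.0
time: 6.48
ee_pos: [0.4725, -0.0384, 0.0517]
tool_rot: [2.222, 2.22, 0.001]
wrist_force: [-0.1, 0.6, 0.4]
gripper_width: 0.0286
grip_force: 25.0
```

View pics/m6.png

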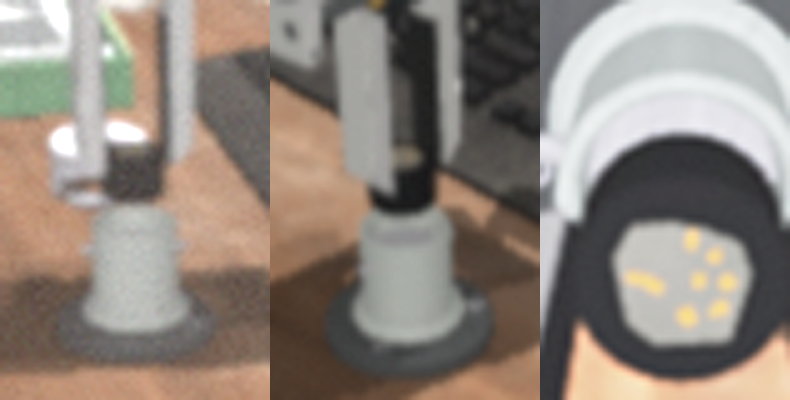

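```bash
python3 - <<'E'
from h import *
np.set_printoptions(precision=1,suppress=True)
a=[.4724,-.0375]
for z in(.02,.056,.0685,.0905):
  print(z,(proj('side',a+[z])-[269,159])*5,(proj('scene',a+[z])-[258,160])*5+[270,0],(proj('wrist',a+[z],np.load('pics/wh2_T.npy'))-[290,180])*5+[540,0])
s=cv2.imread('pics/sh2.png').astype(int).sum(2)//3
for y in range(190,215,2):print(y,s[y,284:309])
E
```

```text
0.02 [135.8 287.4] [402.  287.2] [684.5 135.9]
0.056 [134.3 216. ] [398.8 219.4] [685.8 201.7]
0.0685 [133.8 190.7] [397.7 195.3] [686.4 229.7]
0.0905 [132.8 145.8] [395.7 152.2] [687.6 287.6]
190 [149 139 138 142 142 126  87  59  62  68  67  66  65  65  55  57  50  58
  81 110 131 130 117 114 111]
192 [134 138 138 141 139 121  88  59  53  51  55  47  54  53  56  51  55  69
  90 115 125 121 114 115 114]
194 [115 110 109 110 104  89  66  51  53  60  53  53  53  52  54  53  55  74
 100 115 123 121 124 118 117]
196 [ 81  80  87  94  91  74  53  50  51  56  55  48  54  53  51  57  51  76
  95 109 119 119 119 120 119]
198 [131 139 146 147 134 116  92  70  59  51  57  58  56  56  61  64  80  92
 108 114 118 124 121 126 124]
200 [110 112 111 108 107 106 107 108 111 116 122 117 117 119 119 116 120 117
 121 125 122 121 123 121 121]
202 [111 105 106 108 115 115 118 127 133 134 138 141 141 138 133 129 128 123
 119 120 119 122 121 120 124]
204 [108 108 109 111 115 119 123 127 132 132 132 138 133 131 133 131 125 123
 120 118 119 127 129 126 127]
206 [112 111 111 117 119 125 129 128 130 135 135 128 135 133 131 130 127 124
 121 119 121 121 124 121 119]
208 [116 119 124 121 121 127 130 132 134 136 140 138 134 136 139 132 129 127
 122 123 121 120 119 118 113]
210 [105 106 105 111 117 123 133 134 137 137 139 137 134 134 136 133 130 128
 122 115 113 116 116 114 118]
212 [ 96  94  94 104 118 123 128 133 134 139 136 136 136 136 133 133 127 124
 123 115 107 105 109 108 107]
214 [ 77  72  79  91 112 123 131 133 137 135 138 138 138 137 132 136 128 125
 121 111 101  84  76  76  73]
```

Converted, 0.01 m is 0.16, 0.004 m is 0.064.

```bash
echo '[[0, 0, 0, 0, 0, 0.16, 0.02], [0, 0, 0, 0, 0, 0.064, 0.02], [0, 0, 0, 0, 0, 0.048, 0.02], [0, 0, 0, 0, 0, 0, 0.02]]' | python3 nudge.py; echo '[[0, 0, 0, 0, 0, 0.048, 0.02], [0, 0, 0, 0, 0, 0.024, 0.02], [0, 0, 0, 0, 0, 0, 0.02]]' | python3 nudge.py
```

```text
time: 7.12
ee_pos: [0.472, -0.038, 0.0337]
tool_rot: [-2.221, -2.221, 0.0]
wrist_force: [-0.2, 0.4, -1.4]
gripper_width: 0.029
grip_force: 25.0
time: 7.5
ee_pos: [0.472, -0.038, 0.0294]
tool_rot: [-2.221, -2.221, 0.0]
wrist_force: [0.3, -0.2, -1.1]
gripper_width: 0.0287
grip_force: 25.0
```

Converted, -0.06 m is -0.96, 0.05 m is 0.8.

```bash
echo '[[0, 0, 0, 0, 0, 0, 0.042], [0, 0, 0, 0, 0, 0, 0.042], [0, 0, 0, 0, 0, -0.48, 0.042], [0, 0, 0, 0, 0, -0.96, 0.06], [0, 0, 0, 0.96, 0, -0.32, 0.08], [0, 0, 0, 0.96, 0.24, 0, 0.08], [0, 0, 0, 0.8, 0.256, 0, 0.08], [0, 0, 0, 0.3968, 0, 0, 0.08], [0, 0, 0, 0, 0, 0, 0.08]]' | python3 nudge.py; echo '[[0, 0, -0.0573, 0, 0, 0, 0.08], [0, 0, -0.0573, 0, 0, 0, 0.08], [0, 0, -0.0573, 0, 0, 0, 0.08], [0, 0, -0.0573, 0, 0, 0, 0.08], [0, 0, -0.0573, 0, 0, 0, 0.08], [0, 0, -0.0573, 0, 0, 0, 0.08], [0, 0, -0.0573, 0, 0, 0, 0.08], [0, 0, -0.0573, 0, 0, 0, 0.08], [0, 0, -0.0573, 0, 0, 0, 0.08], [0, 0, -0.0573, 0, 0, 0, 0.08]]' | python3 nudge.py; echo '[[0, 0, -0.0315, 0, 0, 0, 0.08], [0, 0, 0, 0, 0, 0, 0.08]]' | python3 nudge.py;python3 -c "
from h import *
s=status.read_state();print(s['q'],s['ee_pos']);im,c=snap('wrist','wc1');snap('side','sc1');snap('scene','cc1')
R=cv2.Rodrigues(s['tool_rot'])[0];print(np.degrees(np.arctan2(R[1,1],R[0,1])),R[:,2],proj('wrist',[.503,.157,.031]))"
```

```text
time: 8.62
ee_pos: [0.5028, 0.1573, 0.139]
tool_rot: [-2.219, -2.224, 0.001]
wrist_force: [-0.1, -1.5, -0.3]
gripper_width: 0.0801
grip_force: 0.0
time: 9.88
ee_pos: [0.5031, 0.1549, 0.1393]
tool_rot: [-0.367, 3.12, -0.0]
wrist_force: [-0.5, 0.6, -0.2]
gripper_width: 0.08
grip_force: 0.0
time: 10.12
ee_pos: [0.5031, 0.1551, 0.1393]
tool_rot: [-0.511, 3.1, -0.0]
wrist_force: [0.4, 0.4, 0.5]
gripper_width: 0.0805
grip_force: 0.0
[ 2.29478135e-01  2.78039011e-01  1.62999929e+00 -1.37323648e-04
  1.23353382e+00 -1.66779290e+00] [0.50311175 0.15506831 0.13930634]
108.70822610538204 [ 4.94730531e-05 -1.21519387e-04 -9.99999991e-01] [318.18406547 188.96387578]
```

```bash
python3 - <<'E'
from h import *
np.set_printoptions(precision=4,suppress=True)
im=cv2.imread('pics/wc1.png');T=np.load('pics/wc1_T.npy')
g=cv2.cvtColor(im,cv2.COLOR_BGR2GRAY);x0,y0=258,129
c=g[y0:y0+120,x0:x0+120];hsv=cv2.cvtColor(im,cv2.COLOR_BGR2HSV)[y0:y0+120,x0:x0+120]
m=((c>150)&(hsv[:,:,1]<40)).astype(np.uint8)
cs,hi=cv2.findContours(m,cv2.RETR_CCOMP,cv2.CHAIN_APPROX_NONE)
for k,q in enumerate(cs):
  if cv2.contourArea(q)>100:
    e=cv2.fitEllipse(q);ctr=np.array(e[0])+[x0,y0];print(hi[0][k][3],cv2.contourArea(q),cv2.boundingRect(q),e,atz('wrist',ctr,.031,T))
b=np.vstack([''.join('#' if v>205 else '+' if v>150 else '.' for v in row[::2]) for row in c[::3]]);print('\n'.join(r[0] for r in b))
E
```

```text
............................................................
............................................................
............................................................
............................................................
............................................................
............................................................
............................................................
............................................................
............................................................
............................................................
............................................................
............................................................
............................................................
............................................................
............................................................
............................................................
............................................................
............................................................
..
[... 639 characters left out ...]
.............................
............................................................
............................................................
............................................................
............................................................
............................................................
............................................................
............................................................
............................................................
............................................................
............................................................
............................................................
```

```bash
python3 -c "
from h import *
def crop(f,x,y,w,h,s): return cv2.resize(cv2.imread(f'pics/{f}.png')[y:y+h,x:x+w],None,fx=s,fy=s,interpolation=cv2.INTER_CUBIC)
a=crop('wc1',258,129,120,120,5)
b=np.vstack([crop('sc1',276,180,40,60,5),crop('cc1',265,180,40,60,5)])
cv2.imwrite('pics/m7.png',np.hstack([a,b]))
"
```

```text
(no output)
```

View pics/m7.png

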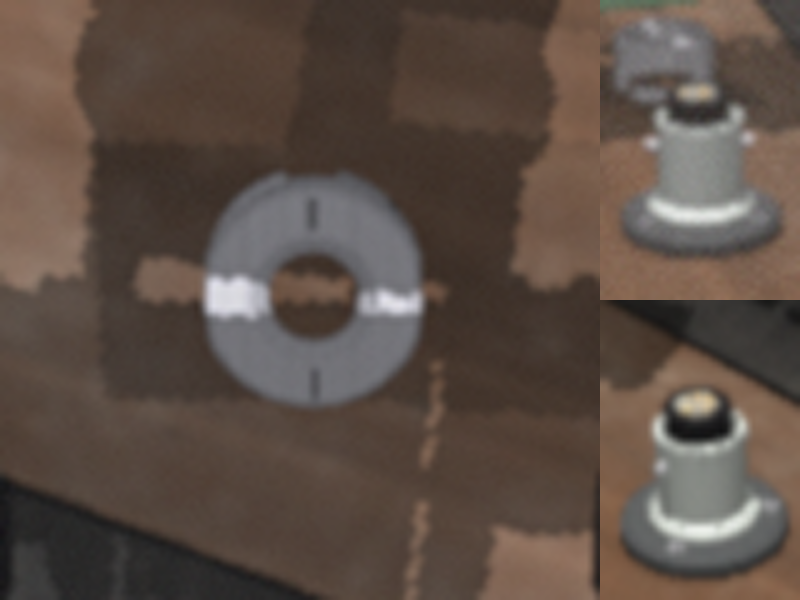

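```bash
python3 - <<'E'
from h import *
np.set_printoptions(precision=4,suppress=True)
T=np.load('pics/wc1_T.npy');f=lambda u,v:atz('wrist',(258+u/5,129+v/5),.031,T)
a,b,a1,b1=f(312,199),f(315,401),f(312,229),f(315,368)
print((a+b)/2,(a1+b1)/2,np.linalg.norm(a-b)/2,np.linalg.norm(a1-b1)/2,np.degrees(np.arctan2(*(a-b)[1::-1])))
print('lip',f(313,292),(f(204,292)+f(422,292))/2,(f(313,178)+f(313,407))/2)
t=np.radians(108.7);ty=np.array([np.cos(t),np.sin(t)]);tx=np.array([-np.sin(t),np.cos(t)])
print(T[:3,3])
for c in((a+b)/2,f(313,292),np.array([.503,.157])):
  d=c[:2]-status.read_state()['ee_pos'][:2];print('tool offs x,y',d@tx,d@ty)
E
```

```text
[0.5025 0.1595 0.031 ] [0.502  0.1593 0.031 ] 0.02440621974431968 0.0167821002914126 -160.33867015262044
lip [0.5003 0.1586 0.031 ] [0.5003 0.1586 0.031 ] [0.501  0.1588 0.031 ]
[0.4323 0.1324 0.3522]
tool offs x,y -0.0006732978073363748 0.003856224300494208
tool offs x,y 0.0017080463263658857 0.0037258971658642678
tool offs x,y -0.00031733140006411006 0.0013863656577392351
```

Careful with the scale: shifts go in shares of 62.5 mm and turns go in shares of pi rad. That gives: 0.06 m is 0.96, 0.05 m is 0.8.

```bash
echo '[[0, 0, 0, 0, 0.0576, 0.8, 0.08], [0, 0, 0, 0, 0, 0.96, 0.08], [0, 0, 0, 0, 0, 0.528, 0.08], [0, 0, 0, 0, 0, 0.208, 0.08], [0, 0, 0, 0, 0, 0, 0.07], [0, 0, 0, 0, 0, 0, 0.04], [0, 0, 0, 0, 0, 0, 0.04], [0, 0, 0, 0, 0, 0, 0.04]]' | python3 nudge.py 10; echo '[[0, 0, 0, 0, 0, 0, 0.04], [0, 0, 0, 0, 0, 0, 0.04], [0, 0, 0, 0, 0, 0, 0.04]]' | python3 nudge.py 55
```

```text
time: 11.28
ee_pos: [0.5026, 0.1596, -0.0158]
tool_rot: [-0.513, 3.098, 0.0]
wrist_force: [-1.1, -0.8, 7.8]
gripper_width: 0.05
grip_force: 10.0
time: 11.65
ee_pos: [0.5026, 0.1597, -0.0158]
tool_rot: [-0.513, 3.098, 0.0]
wrist_force: [-0.4, -0.5, 8.0]
gripper_width: 0.0496
grip_force: 55.0
```

Converted, -0.02 m is -0.32.

```bash
echo '[[0, 0, 0, 0, 0, -0.32, 0.04], [0, 0, 0, 0, 0, 0, 0.04], [0, 0, 0, 0, 0, 0, 0.04]]' | python3 nudge.py; echo '[[0, 0, 0, 0, 0, -0.8, 0.04], [0, 0, 0, 0, 0, -0.96, 0.04], [0, 0, 0, 0, 0, 0, 0.04], [0, 0, 0, 0, 0, 0, 0.04]]' | python3 nudge.py; python3 -c "
from h import *
snap('side','sc2');snap('scene','cc2');snap('wrist','wc2');print(status.read_state()['wrist_force'])"
```

```text
time: 12.02
ee_pos: [0.5017, 0.1595, 0.0028]
tool_rot: [0.513, -3.099, 0.0]
wrist_force: [0.5, -0.4, -1.4]
gripper_width: 0.0491
grip_force: 55.0
time: 12.52
ee_pos: [0.5014, 0.1594, 0.1119]
tool_rot: [0.513, -3.098, 0.0]
wrist_force: [-0.1, 0.7, -1.6]
gripper_width: 0.0494
grip_force: 55.0
[ 0.07209393 -0.03061263 -1.25315309]
```

Converted, -0.06 m is -0.96, -0.0023 m is -0.0368, 0.164 rad / 3.1416 = 0.0522.

```bash
echo '[[0, 0, 0.0522, 0, 0, 0, 0.04], [0, 0, 0.0522, 0, 0, 0, 0.04], [0, 0, 0.0522, 0, 0, 0, 0.04], [0, 0, 0, 0, -0.8, 0, 0.04], [0, 0, 0, 0, -0.96, 0, 0.04], [0, 0, 0, 0, -0.96, 0, 0.04], [0, 0, 0, -0.0368, -0.48, 0, 0.04], [0, 0, 0, 0, 0, 0.48, 0.04], [0, 0, 0, 0, 0, 0.32, 0.04], [0, 0, 0, 0, 0, 0, 0.04]]' | python3 nudge.py; echo '[[0, 0, 0, 0, 0, 0, 0.04]]' | python3 nudge.py; python3 - <<'E'
from h import *
np.set_printoptions(precision=1,suppress=True,linewidth=200)
s=status.read_state();R=cv2.Rodrigues(s['tool_rot'])[0];print(np.degrees(np.arctan2(R[1,1],R[0,1])),s['ee_pos'])
for n,f in(('side','sh3'),('scene','ch3'),('wrist','wh3')):
  im,c=snap(n,f); p=[s['ee_pos'][0],s['ee_pos'][1]]
  g=im.astype(int).sum(2)//3
  for z in(.025,.035,.05,.075,.085,.095,.105):
    u=proj(n,p+[z]);
    if n!='wrist':
      y=int(round(u[1]));x=int(round(u[0]));print(n,z,u,x-22,g[y,x-22:x+23])
E
```

```text
time: 13.92
ee_pos: [0.4704, -0.0381, 0.0614]
tool_rot: [-0.257, -3.127, -0.001]
wrist_force: [0.1, 0.2, -0.2]
gripper_width: 0.0497
grip_force: 55.0
time: 14.05
ee_pos: [0.4718, -0.0382, 0.0636]
tool_rot: [0.257, 3.131, -0.0]
wrist_force: [-1.1, 0.3, -1.3]
gripper_width: 0.0494
grip_force: 55.0
80.62372668483546 [ 0.5 -0.   0.1]
side 0.025 [295.9 214.6] 274 [ 60  56  60  63  64  62  65  71  69  73  64  65  72  89 113 124 129 132 135 134 135 137 132 133 136 136 128 125 121 115  98  75  78  75  73  73  71  73  78  78  71  76  76  76  70]
side 0.035 [295.9 210.7] 274 [ 92  91  97  98  94  96  98  96  96  97  99  96  92 104 114 125 130 134 134 136 138 135 135 136 134 131 128 124 120 114  96  84  78  79  73  71  77  71  78  66  75  74  84 101 105]
side 0.05 [295.7 204.7] 274 [114 108 115 112 115 115 116 113 113 110 108 109 111 111 116 114 112  98  96  88  93  88  88  89  94  99 110 114 116 117 118 119 124 124 122 123 117 121 118 120 122 122 119 120 121]
side 0.075 [295.5 194.6] 274 [108 108 105 106 111 109 106 103  99 103 109 115 119 124 124 124 124 126 126 122 130 123 128 128 129 128 12
[... 1490 characters left out ...]
104 105 107 107 104  97  89  75  55  40  42  49  59  66  67  67]
scene 0.085 [283.3 192.8] 261 [116 116 116 114 112 114 116 118 117 112 106 102 103 104 105 107 109 109 110 111 111 112 114 113 111 109 108 111 112 114 114 110 107 102  93  75  63  59  59  58  59  59  58  56  58]
scene 0.095 [283.1 188.9] 261 [116 119 122 123 120 116 113 113 110 108 102  98 103 104 107 109 112 111 110 109 109 109 110 109 111 111 110 111 113 117 118 119 119 119 119 118 108  75  56  55  54  54  54  54  54]
scene 0.105 [282.9 184.9] 261 [110 109 109 110 110 108 106 106 106 106 100 101 102 101 100  98  94  87  77  69  66  65  65  67  65  72  89 107 113 116 119 119 119 118 119 125 128  85  54  50  47  47  45  41  39]
```

```bash
python3 - <<'E'
from h import *
np.set_printoptions(precision=1,suppress=True,linewidth=200)
a,b=[cv2.imread(f'pics/{f}.png').astype(int).sum(2)//3 for f in('wc2','wh3')]
T=np.load('pics/wh3_T.npy');s=status.read_state();R=cv2.Rodrigues(s['tool_rot'])[0];tx,ty,e=R[:,0],R[:,1],s['ee_pos']
zt=e[2]+.0158+.031
for k in(-.027,-.0244,-.017,-.011,0,.011,.017,.0244,.027):
  p=e+tx*k;p[2]=zt;print(k,proj('wrist',p,T))
u=proj('wrist',[e[0],e[1],zt],T).round().astype(int);y0=u[1]-45
print('y0',y0)
for dx in(-6,-2,-1,0,1,2,3,6):print(u[0]+dx,b[y0:y0+95,u[0]+dx]);
print('diff');print(abs(a-b)[y0:y0+95,u[0]])
E
```

```text
-0.027 [316.9 281.2]
-0.0244 [316.9 277.7]
-0.017 [316.9 267.8]
-0.011 [316.9 259.5]
0 [316.9 244. ]
0.011 [316.9 227.9]
0.017 [316.9 218.9]
0.0244 [316.8 207.6]
0.027 [316.8 203.6]
y0 199
311 [158 164 179 197 204 207 213 217 217 217 217 217 216 215 216 216 216 215 216 217 216 211 199 187 184 183 177 160 144 133 110  67  53  50  53  92 157 188 170 134 127 128 129 131 129 130 129 131 130
 131 132 132 134 141 155 180 197 200 201 200 201 201 201 204 206 208 207 207 207 206 205 207 205 206 205 206 206 203 205 209 211 212 213 212 212 211 196 139  81  54  59  80  88  92  96]
315 [159 168 185 199 202 205 209 211 211 212 212 212 212 212 212 212 212 210 210 211 209 198 184 184 186 180 173 175 175 171 145  95  56  52  53  51  65 123 169 170 140 130 131 131 131 130 129 131 132
 132 133 133 130 126 128 148 181 202 206 206 203 201 200 199 201 204 204 205 206 205 204 204 205 205 203 212 232 237 227 220 216 217 217 218 219 218 194 134  72  56  81  96  91  91  95]
316 [159 168 186 197 203 206 204 195 193 194 194 194 194 194 194 193 193 193 202 212 210 197 183 183 184 177 174 178 181 175 150 101  60 
[... 1872 characters left out ...]
13 212 212 212 204 191 186 185 181 172 170 172 171 164 141  92  57  53  52  53  94 159 176 145 131 132 130 128 127 126 126 126
 126 126 125 123 122 135 165 193 205 204 203 202 203 202 203 206 207 207 207 208 207 207 207 207 206 206 206 205 203 203 202 200 200 204 206 207 205 181 111  57  73 112 112  94  90  95]
diff
[ 70  76  85  90  91  92  86  71  62  60  63  61  62  62  62  64  66  59  40  18   6  26  69  85  85  89  98 105 106 102  73  29  16  24  21  24  21  17  85 106  76  64  62  61  63  64  60  61  62
  63  60  64  60  57  57  65  78  87  89  89  91  89  89  90  91  91  92  80  75  71  74  71  73  73  70  78 106 126 130 143 149 152 153 158 159 154 105  41   8   3  30  48  44  35  32]
```

Converted, 0.015 m is 0.24, 0.0007 m is 0.0112.

```bash
echo '[[0, 0, 0, 0, 0.0112, 0.24, 0.04], [0, 0, 0, 0, 0, 0.112, 0.04], [0, 0, 0, 0, 0, 0, 0.04]]' | python3 nudge.py; echo '[[0, 0, 0, 0, 0, 0.048, 0.04], [0, 0, 0, 0, 0, 0.048, 0.04], [0, 0, 0, 0, 0, 0, 0.04]]' | python3 nudge.py
```

```text
time: 14.58
ee_pos: [0.4713, -0.0374, 0.0404]
tool_rot: [-0.257, -3.13, -0.0]
wrist_force: [-0.4, 1.1, -0.2]
gripper_width: 0.0493
grip_force: 55.0
time: 14.95
ee_pos: [0.4716, -0.0375, 0.0351]
tool_rot: [-0.257, -3.131, -0.0]
wrist_force: [-0.1, 0.3, -1.1]
gripper_width: 0.0496
grip_force: 55.0
```

```bash
python3 -c "
from h import *
print(status.read_state()['wrist_force'],status.read_state()['moment'],status.read_state()['ee_pos'])"
```

```text
[-0.11677092  0.27480575 -1.05447153] [ 0.07850125 -0.06330423  0.01339035] [ 0.47163519 -0.03750327  0.03507   ]
```

Converted, 0.003 m is 0.048.

```bash
echo '[[0, 0, 0, 0, 0, 0.048, 0.04], [0, 0, 0, 0, 0, 0.048, 0.04], [0, 0, 0, 0, 0, 0, 0.04]]' | python3 nudge.py; echo '[[0, 0, 0, 0, 0, 0.048, 0.04], [0, 0, 0, 0, 0, 0.032, 0.04], [0, 0, 0, 0, 0, 0, 0.04]]' | python3 nudge.py;echo '[[0, 0, 0, 0, 0, 0.032, 0.04], [0, 0, 0, 0, 0, 0, 0.04]]' | python3 nudge.py
```

```text
time: 15.32
ee_pos: [0.4715, -0.0375, 0.0289]
tool_rot: [-0.257, -3.131, -0.0]
wrist_force: [0.0, 0.1, -0.8]
gripper_width: 0.0492
grip_force: 55.0
time: 15.7
ee_pos: [0.4718, -0.0375, 0.0243]
tool_rot: [0.257, 3.131, -0.0]
wrist_force: [-0.8, -0.3, 3.3]
gripper_width: 0.049
grip_force: 55.0
time: 15.95
ee_pos: [0.4718, -0.0375, 0.0223]
tool_rot: [0.257, 3.131, -0.0]
wrist_force: [-1.1, 0.4, 6.0]
gripper_width: 0.0494
grip_force: 55.0
```

Converted, 0.003 m is 0.048.

```bash
echo '[[0, 0, 0, 0, 0, 0.048, 0.04], [0, 0, 0, 0, 0, 0.048, 0.04], [0, 0, 0, 0, 0, 0, 0.04]]' | python3 nudge.py 60; echo '[[0, 0, 0, 0, 0, 0.024, 0.04], [0, 0, 0, 0, 0, 0.016, 0.04], [0, 0, 0, 0, 0, 0, 0.04]]' | python3 nudge.py
```

```text
time: 16.32
ee_pos: [0.4719, -0.0375, 0.0165]
tool_rot: [0.257, 3.131, -0.0]
wrist_force: [-2.5, 0.0, 9.2]
gripper_width: 0.0494
grip_force: 60.0
time: 16.7
ee_pos: [0.4719, -0.0375, 0.0142]
tool_rot: [0.257, 3.131, -0.0]
wrist_force: [-4.4, 1.1, 10.8]
gripper_width: 0.0495
grip_force: 60.0
```

Converted, 0.001 m is 0.016, 0.0008 m is 0.0128.

```bash
echo '[[0, 0, 0, 0.0128, 0, 0.016, 0.04], [0, 0, 0, 0, 0, 0.016, 0.04], [0, 0, 0, 0, 0, 0, 0.04]]' | python3 nudge.py; echo '[[0, 0, 0, 0, 0, 0.016, 0.04], [0, 0, 0, 0, 0, 0, 0.04]]' | python3 nudge.py
```

```text
time: 17.08
ee_pos: [0.4721, -0.0376, 0.0141]
tool_rot: [0.257, 3.128, -0.0]
wrist_force: [-11.6, 1.7, 35.4]
gripper_width: 0.0493
grip_force: 60.1
time: 17.32
ee_pos: [0.4721, -0.0376, 0.014]
tool_rot: [0.257, 3.128, -0.001]
wrist_force: [-17.7, 1.5, 50.5]
gripper_width: 0.0492
grip_force: 60.0
```

Converted, -0.002 m is -0.032, 0.0008 m is 0.0128.

```bash
echo '[[0, 0, 0, 0.0128, 0, -0.032, 0.04], [0, 0, 0, 0, 0, 0, 0.04]]' | python3 nudge.py
```

```text
time: 17.58
ee_pos: [0.4718, -0.0375, 0.0142]
tool_rot: [0.257, 3.127, -0.0]
wrist_force: [0.6, -1.3, 15.7]
gripper_width: 0.0499
grip_force: 60.1
```

Converted, 0.12 rad / 3.1416 = 0.0382.

```bash
cat > st.py <<'E'
from h import *
s=status.read_state();R=cv2.Rodrigues(s['tool_rot'])[0];print('theta',np.degrees(np.arctan2(R[1,1],R[0,1])),'F',s['wrist_force'].round(1),'M',s['moment'].round(2),s['ee_pos'].round(4),s['q'].round(2))
E
echo '[[0, 0, 0.0382, 0, 0, 0, 0.04], [0, 0, 0.0382, 0, 0, 0, 0.04], [0, 0, 0, 0, 0, 0, 0.04]]' | python3 nudge.py; python3 st.py
```

```text
time: 17.95
ee_pos: [0.4718, -0.0375, 0.0142]
tool_rot: [0.632, 3.073, 0.0]
wrist_force: [0.4, -0.9, 16.1]
gripper_width: 0.0493
grip_force: 60.1
theta 66.7554265003487 F [ 0.4 -0.9 16.1] M [ 0.02 -0.05 -0.14] [ 0.4718 -0.0375  0.0142] [-0.16  0.34  1.89  0.    0.91 -1.32]
```

Converted, 0.14 rad / 3.1416 = 0.0446.

```bash
echo '[[0, 0, 0.0446, 0, 0, 0, 0.04], [0, 0, 0.0446, 0, 0, 0, 0.04], [0, 0, 0.0446, 0, 0, 0, 0.04], [0, 0, 0.0446, 0, 0, 0, 0.04], [0, 0, 0, 0, 0, 0, 0.04]]' | python3 nudge.py; python3 st.py;echo '[[0, 0, 0.0446, 0, 0, 0, 0.04], [0, 0, 0.0446, 0, 0, 0, 0.04], [0, 0, 0.0446, 0, 0, 0, 0.04], [0, 0, 0.0446, 0, 0, 0, 0.04], [0, 0, 0, 0, 0, 0, 0.04]]' | python3 nudge.py; python3 st.py
```

```text
time: 18.58
ee_pos: [0.4718, -0.0376, 0.0142]
tool_rot: [1.457, 2.779, 0.002]
wrist_force: [0.3, -0.8, 16.1]
gripper_width: 0.0494
grip_force: 60.1
theta 34.654335565142546 F [ 0.3 -0.8 16.1] M [-0.17 -0.04 -0.06] [ 0.4718 -0.0376  0.0142] [-0.16  0.34  1.89 -0.    0.91 -0.76]
time: 19.2
ee_pos: [0.4718, -0.0376, 0.0142]
tool_rot: [2.169, 2.268, 0.003]
wrist_force: [-1.0, -0.2, 16.8]
gripper_width: 0.0493
grip_force: 60.1
theta 2.564684000680684 F [-1.  -0.2 16.8] M [-0.14  0.04 -0.06] [ 0.4718 -0.0376  0.0142] [-0.16  0.34  1.89 -0.    0.91 -0.2 ]
```

Converted, 0.1 rad / 3.1416 = 0.0318.

```bash
echo '[[0, 0, 0.0318, 0, 0, 0, 0.04], [0, 0, 0.0255, 0, 0, 0, 0.04], [0, 0, 0, 0, 0, 0, 0.04]]' | python3 nudge.py; python3 st.py;echo '[[0, 0, 0.0159, 0, 0, 0, 0.04], [0, 0, 0.0127, 0, 0, 0, 0.04], [0, 0, 0, 0, 0, 0, 0.04]]' | python3 nudge.py; python3 st.py
```

```text
time: 19.58
ee_pos: [0.4718, -0.0376, 0.0142]
tool_rot: [2.363, 2.065, 0.004]
wrist_force: [-0.7, -1.2, 16.6]
gripper_width: 0.049
grip_force: 60.1
theta -7.691703958531101 F [-0.7 -1.2 16.6] M [-0.16  0.08 -0.1 ] [ 0.4718 -0.0376  0.0142] [-0.16  0.34  1.89 -0.    0.91 -0.02]
time: 19.95
ee_pos: [0.4718, -0.0377, 0.0142]
tool_rot: [2.453, 1.958, 0.004]
wrist_force: [-0.1, -2.0, 17.6]
gripper_width: 0.0493
grip_force: 60.1
theta -12.799362630254436 F [-0.1 -2.  17.6] M [-0.27  0.13  0.02] [ 0.4718 -0.0377  0.0142] [-0.16  0.34  1.89 -0.    0.91  0.07]
```

Converted, 0.03 rad / 3.1416 = 0.0095.

```bash
for i in 1; do echo '[[0, 0, 0.0095, 0, 0, 0, 0.04], [0, 0, 0, 0, 0, 0, 0.04]]' | python3 nudge.py >/dev/null; python3 st.py;echo '[[0, 0, 0.0095, 0, 0, 0, 0.04], [0, 0, 0, 0, 0, 0, 0.04]]' | python3 nudge.py >/dev/null; python3 st.py; done
```

```text
theta -14.478223401383074 F [ 0.1 -1.5 17.2] M [-0.23  0.11  0.4 ] [ 0.4717 -0.0376  0.0142] [-0.16  0.34  1.89 -0.    0.91  0.1 ]
theta -16.15984124985519 F [ 0.2 -0.2 15.9] M [-0.06  0.1   0.78] [ 0.4717 -0.0376  0.0142] [-0.16  0.34  1.89 -0.    0.91  0.13]
```

Converted, 0.0008 m is 0.0128.

```bash
echo '[[0, 0, 0, 0, 0, 0.0128, 0.04], [0, 0, 0, 0, 0, 0, 0.04], [0, 0, 0, 0, 0, 0, 0.04]]' | python3 nudge.py ; python3 st.py; python3 -c "
from h import *
snap('scene','cend');print(status.read_state()['wrist_force'])"
```

```text
time: 20.82
ee_pos: [0.4718, -0.0376, 0.0141]
tool_rot: [2.509, 1.886, 0.004]
wrist_force: [-5.7, 0.3, 28.7]
gripper_width: 0.0493
grip_force: 60.3
theta -16.135792041765352 F [-5.7  0.3 28.7] M [0.14 1.26 0.81] [ 0.4718 -0.0376  0.0141] [-0.16  0.34  1.89 -0.    0.91  0.13]
[-5.98042284  1.03055883 29.04663401]
```

```bash
python3 -c "
from plant import r, optics, status, hand_in
print(hand_in())"
```

```text
the job is handed in; nothing more can be done
None
```

The job is handed in at about 21 s: the larger mount is in the holder polished face up, and the cap is over it, pushed home on the rim, turned clockwise to the stop, and still gripped and pressed with about 29 N; seating and stop were judged from wrist force and moment, not a final picture.

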